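Gauge the opening of a plate clamp with a taper gauge

TASK

I need to know how far this plate clamp opens. With the T-key that stands in its screw, back the screw off anticlockwise to its stop, about a fifth of a turn, and leave the key standing there; then take the taper gauge by its handle, lay its flat underside on the clamp's anvil and slide it straight in under the pressure pad until it drags snugly between the two, without forcing it. Finish still holding the gauge there by its handle, so that I can read it, and leave the other things on the bench alone.

Things in the scene. Friction and masses are not known exactly. Their poses are not given: they have to be found in the camera images.
- plate_clamp: Bolted to the bench: dark base 100 x 136 x 16 mm, two 16 mm pillars at y = +52 and -52 mm, bridge 46 mm (x) x 136 mm (y) on them, z = 74 to 90 mm. Origin on the bench under the screw's axis; x from its open front to its back, z up. The gauge goes in along +x, midway between the pillars; the back is open. A lift stage (yellow top, over 0.15 m tall) stands 5 to 15 cm to its left: carry things round it.
- clamp_screw (a joint): Turn of the captive clamp screw about the vertical through the clamp's origin, rad: 0 closed (start), grows anticlockwise seen from above, stop at 1.2. It is stiff (about 0.12 N m), stays where it is left and lifts the pressure pad 5.5 mm from closed to the stop.
- screw_head (a point): Centre of the top of the screw's round head (30 mm across, 20 mm tall), 112 mm above the bench. In it is a square socket, 11 mm wide and 15 mm deep, in which the key stands.
- t_key: Loose dark T-key, 70 g, standing in the screw's socket: 10 mm square shank, 48 mm long, with a crossbar 64 x 10 x 10 mm along its own x on top. Origin at the centre of the shank's foot, z up the shank. The bar starts along the clamp's x. The key has 0.1 to 0.2 rad of play in the socket, so the bar turns about 1.4 rad to bring the screw to its stop.
- key_bar (a point): Centre of the key's crossbar, 52 mm above the key's foot: grip here across the bar's 10 mm (along the key's y). It starts about 149 mm above the bench, 37 mm above the screw head.
- anvil_edge (a point): Centre of the front top edge of the bright steel anvil, the lower plate, 76 mm (x) x 50 mm (y), on which the gauge is to lie. It is 38 mm in front of the clamp's origin and 34 to 37 mm above the bench: the anvil's set height differs from case to case and stays put under load.
- pad_edge (a point): Centre of the front lower edge of the dark pressure pad, the upper plate, 50 (x) x 56 (y) x 12 mm, hanging under the bridge; 25 mm in front of the clamp's origin, so the anvil stands out 13 mm before it. 37.5 mm above the bench when closed, 43 mm when open: the opening is 6 to 9 mm with the screw at its stop. Axes as the clamp's.
- pressure_pad (a joint): How far the pressure pad is pushed up against its springs from its hanging place, m: 0 free, at most 0.006. It starts to lift at about 2 N and takes about 5 N more for each mm.
- taper_gauge: Loose taper gauge, 156 mm long, 90 g, lying on its flat underside: black handle 52 mm long, 16 mm wide and 24 mm tall, and a steel blade 14 mm wide that points along its +x. The blade's underside is flat and level with the handle's; its top rises evenly from 2 mm thick at the tip to 12.6 mm at the handle (1 mm in 10). Origin at the centre of the handle's underside, z up when it lies flat.
- gauge_tip (a point): Bottom centre of the blade's tip, 130 mm in front of the gauge's origin along its x. Lying lightly on the anvil the blade slides nearly freely; once snug it takes about 5 N of push along the blade, rising by roughly 1 N for each further mm.
- gauge_handle (a point): Centre of the handle, 12 mm above the underside; grip across its 16 mm (along the gauge's y).
- loupe: Black loupe, an upright cup 34 mm across and 31 mm tall; origin at the centre of its underside. Leave it alone.
- setup_block: Aluminium block 30 x 50 x 20 mm; origin at the centre of its underside. Leave it alone.
- blank_plate: Small metal plate 34 x 54 x 5 mm lying flat; origin at the centre of its underside. Leave it alone.
There are look-alikes about, which are no part of the job. Of the things that look like the plate_clamp, the larger one is meant.

How it is judged:
By the outcome, as a careful person would: the job done as asked, in the order asked, and still so for the second after the job is handed in, while the arm keeps its last pose, push and grip.
It also fails if it takes over 70 s, if anything falls off the work surface, if the arm or the gripper's body presses on something with over 40 N, if the wrist force passes 120 N, or if a joint passes its speed limit or range.

ROBOT

A 7-joint arm with a two-finger parallel gripper is mounted at the origin on a cart in front of the work surface, level with it; the furniture and walls round the work are solid. World frame = base frame: x ahead of the robot, y to its left, z up, the work surface at z = 0. Lengths are in m, angles in rad, forces in N, time in s.
With the tool pointing down it reaches from about 0.425 to 0.925 m from the base axis. Payload 6.8 kg.
Tool frame: the origin (TCP) lies between the finger pads; the fingertips stand 14 mm ahead of it and the grasp point (between the pads) lies 5 mm behind it; z points along the fingers, y is the line along which they close (so a half turn about z gives the same grasp; the last joint's range is limited). The gripper opens to 85 mm and grips with 20 to 120 N. Pads are 22 mm wide; open, the fingers measure 114 mm over their backs; the gripper's body (76 mm by 85 mm) begins 54 mm behind the grasp point. The pads swing forward as they close: fully open they stand 13 mm farther back than shut.
Start: joints at [-1.262, 0.477, 0.022, 1.555, -0.011, 1.109, -0.083], TCP at [0.273, 0.617, 0.245] pointing down, gripper open.
Joint ranges: [-2.96, 2.96], [-0.34, 2.1], [-1.41, 1.46], [0.24, 2.44], [-1.37, 4.51], [0.17, 1.92], [-2.96, 2.96]. Speed limits (rad/s): [2.39, 2.39, 3.14, 3.14, 3.14, 3.14, 3.14].

INTERFACE

Orientations are given as a rotation vector (axis times angle).
In Python, from bench import r, eyes, ticket gives the robot as it stands. The module is installed in compiled form; this text tells all that it offers.
- The arm moves only by the tool arm_command, never from a script. Its argument "plan" is text: rows parted by semicolons, each of 4 numbers parted by spaces: the shift along the tool's x, y, z in m, then the turn about the tool's z in degrees. In form: tx ty tz yaw; .... A call has 1 to 20 rows; each row shifts and turns the commanded pose from where the row before left it, along the tool's axes as they then stand; what a row does not reach is not made up. A row lasts 1/8 s, in which the tool goes at most 62.5 mm and 10.7 degrees, less where a joint would pass 70% of its speed; a pose out of reach is approached as far as the arm can. A call is refused whole if a number of a shift passes 0.0625 or a number of a turn 10.7, either way. A call with a gripper value outside its range is refused whole. "hand" is the closure, from -1 (fully open) to 1 (shut), set as the call begins (left out, the last holds). The fingers move at their own pace and stop on an object; "grip_force" is the grip in N (left out, the last holds). Time passes only in rows, so rows that do not move let the fingers close. It gives the time, the measured TCP pose, the force, the opening and the grip force at its end, in the units of the state.
- r.get_obs(): the state, without advancing time (a new reading comes with each control period).
- eyes.grab_frame(name): name is "scene" or "side" or "wrist"; returns (picture, depth): 384x512x3 uint8, red, green, blue; 384x512 float32, m along the optical axis (not along the pixel's ray), 0 where there is no reading.
- eyes.calibration(name): a dict with "fov_y" (degrees; the focal length in pixels is half the picture's height over the tangent of half this angle, whatever the lens; pixels are square), "cx", "cy" (the principal point, pixels), "k1" (the pictures are not rectified: a ray, as slopes to the right and down, at radius r is drawn at 1 + k1 r^2 times it, then the intrinsics apply), "origin" and "attitude" of the camera in the world; the wrist camera has in their place "tool_from_camera" (4x4, takes a point from camera to tool coordinates, whose origin is the TCP and whose axes are the flange's). Camera axes: x right, y up, looking along -z (the intrinsics and any distortion apply to the point x, -y, -z); pixel columns grow to the right and rows downward; lengths in m; the calibration is good to about 2 mm. A picture is of the moment at which its call begins: read the wrist's pose just before it. calibration takes no time and is no camera call.
- ticket.hand_in(): hands the job in; it is judged then, once.
The state is a dict: "clock": time; "joints": joint angles; "qvel": joint speeds; "tau": joint torques, N m; "tcp_pos": TCP position; "orientation": TCP orientation; "contact_force": force on the tool from outside, world axes, zero at the start; "moment": the same for the moment, N m; "grip_width": finger opening in m; "gripper_force": force on a finger pad.
Only numpy, scipy, OpenCV 4.12 (cv2) and the standard library are available. Lean on these libraries where they do the work, as an engineer would, in place of code of your own. Each camera call takes 0.05 s, during which the arm holds its last target. There are 200 camera calls.

## Working session

There is one attempt and no reset: what is moved stays moved. The work goes in short steps, Python scripts to look and compute and a tool call to move; the robot and the scene stay as the last step left them, time stands still between calls to the robot, and variables do not carry over. Pictures are saved under pics/ and viewed, at most 10 in all, crops included, and the job is handed in when it is done.

Besides the shell and the picture viewer there is one more tool, called after "Request:" as name(argument=value, ...), one argument or row to a line, values as JSON. arm_command: Moves the arm, as the interface text tells. Its arguments: {"type":"object","properties":{"plan":{"type":"string"},"hand":{"type":"number"},"grip_force":{"type":"number"}},"required":["plan"]}

```bash
mkdir -p pics
cat > h.py <<'E'
import numpy as np,cv2
from scipy.spatial.transform import Rotation as R
from bench import r,eyes,ticket
def cam(n):
    c=eyes.calibration(n); o=r.get_obs()
    if n=='wrist':
        T=np.eye(4);T[:3,:3]=R.from_rotvec(o['orientation']).as_matrix();T[:3,3]=o['tcp_pos']
        M=T@np.array(c['tool_from_camera']); return c,M[:3,:3],M[:3,3]
    a=np.array(c['attitude']); A=a if a.shape==(3,3) else R.from_rotvec(a).as_matrix()
    return c,A,np.array(c['origin'])
def shot(n,f=None):
    C=cam(n); p,d=eyes.grab_frame(n)
    if f: cv2.imwrite('pics/'+f,p[...,::-1])
    return p,d,C
def rays(C,uv):
    c,A,o=C; uv=np.atleast_2d(np.array(uv,float)); F=192/np.tan(np.radians(c['fov_y']/2))
    K=np.array([[F,0,c['cx']],[0,F,c['cy']],[0,0,1]])
    s=cv2.undistortPoints(uv[:,None],K,np.array([c['k1'],0,0,0.]))[:,0]
    return np.c_[s[:,0],-s[:,1],-np.ones(len(s))]@A.T
def onz(C,uv,z):
    v=rays(C,uv);o=C[2]; return o+v*((z-o[2])/v[:,2])[:,None]
def pts(C,d):
    uv=np.stack(np.meshgrid(np.arange(512),np.arange(384)),-1).reshape(-1,2)
    return (C[2]+rays(C,uv)*d.reshape(-1,1)).reshape(384,512,3)
E
python3 - <<'E'
from h import *
print(r.get_obs())
for n in('scene','side','wrist'):
    print(n,eyes.calibration(n)); p,d,C=shot(n); np.savez(n+'.npz',p=p,d=d,A=C[1],o=C[2])
    cv2.imwrite(f'pics/{n}0.png',p[...,::-1])
a=cv2.imread('pics/scene0.png');b=cv2.imread('pics/side0.png');cv2.imwrite('pics/w0.png',cv2.resize(a,(800,600)));cv2.imwrite('pics/s0.png',cv2.resize(b,(800,600)))
E
```

```text
{'clock': 0.0, 'joints': array([-1.26210942,  0.47783152,  0.02232901,  1.55644888, -0.01149727,
        1.10929958, -0.08310243]), 'qvel': array([-0.00066819, -0.0014019 , -0.00092014, -0.0001789 , -0.00010214,
        0.00124982, -0.0010625 ]), 'tau': array([-4.72390366e-05, -5.96447754e+01,  1.60719652e+00, -2.81209069e+01,
        1.22158119e-02,  9.30874347e-03,  1.46178877e-05]), 'tcp_pos': array([0.27303346, 0.61669436, 0.24430551]), 'orientation': array([-6.49861070e-01, -3.07338706e+00,  2.89385157e-03]), 'contact_force': array([-0.56731067, -0.26318817,  0.11549312]), 'moment': array([-0.04218385, -0.02306819,  0.00459028]), 'gripper_force': 0.0, 'grip_width': 0.08565067160839683}
scene {'fov_y': 55.0064804804323, 'cx': 250.98751840133858, 'cy': 190.98065068312104, 'k1': 0.025846866969034016, 'origin': array([ 0.16314259, -0.81234712,  0.86842285]), 'attitude': array([ 0.6421823 , -0.20046472, -0.56328135])}
side {'fov_y': 43.16418134305505, 'cx': 258.16819287463085, 'cy': 191.50534769108037, 'k1': 0.004766301993364224, 'origin': array([-0.01549931, -1.23127063,  0.78698939]), 'attitude': array([ 0.96734777, -0.26000101, -0.46767846])}
wrist {'fov_y': 59.01273630897596, 'cx': 252.22948622158827, 'cy': 195.5547183592079, 'k1': 0.019212228532491226, 'tool_from_camera': array([[-6.54210793e-04,  9.65500245e-01,  2.60401324e-01,
         6.58611661e-02],
       [ 9.99999488e-01,  8.32749631e-04, -5.75302430e-04,
        -4.25626338e-04],
       [-7.72303743e-04,  2.60400814e-01, -9.65500295e-01,
        -1.28501846e-01],
       [ 0.00000000e+00,  0.00000000e+00,  0.00000000e+00,
         1.00000000e+00]])}
```

View pics/w0.png

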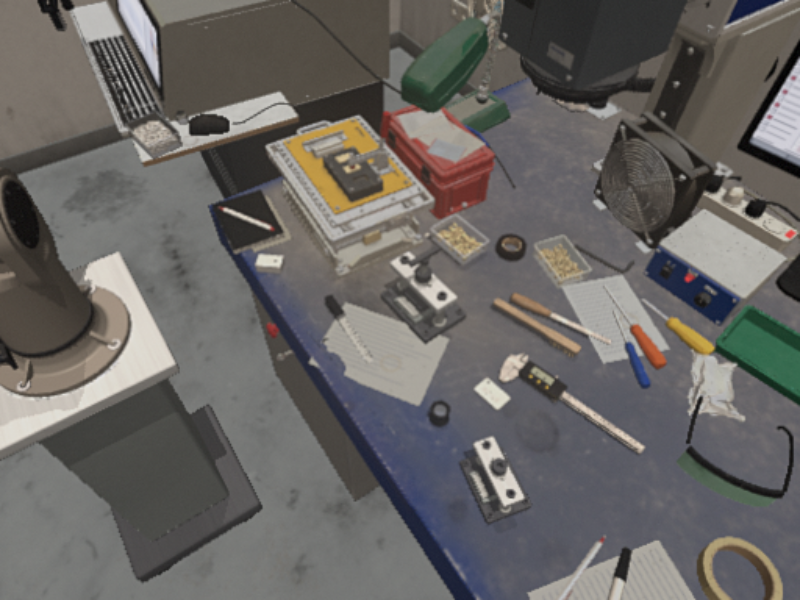

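View pics/s0.png

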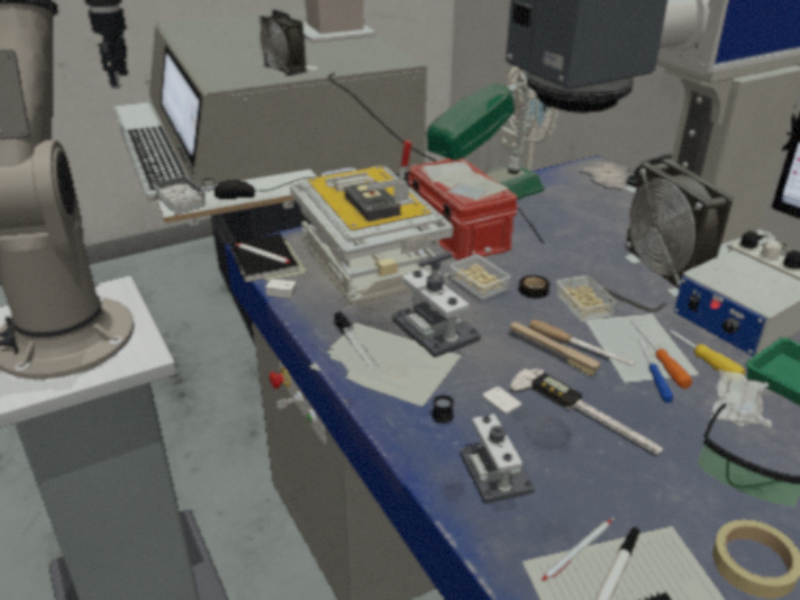

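The larger clamp is at scene (423,290) in the 800 px view, with its dark key at (428,258). The small clamp look-alike is at (495,478). The gauge has a black handle at (335,305) and its tip at (370,360); the things that could be mistaken for it are the pen at (620,575), the caliper at (570,400) and the pen at (245,218). I'll measure these and take a close crop.

```bash
cat > m1.py <<'E'
from h import *
for n in('scene','side'):
    q=np.load(n+'.npz');C=(eyes.calibration(n),q['A'],q['o']);P=pts(C,q['d'])
    L={'scene':dict(head=(423,275,.112),gh=(335,305,.024),gt=(371,360,.001),small=(500,466,.1),stage=(350,175,.15),loupe=(440,412,.03)),
       'side':dict(head=(435,284,.112),gh=(343,322,.024),gt=(376,366,.001),small=(496,436,.1),loupe=(443,408,.03))}[n]
    for k,(u,v,z) in L.items():
        u*=.64;v*=.64; print(n,k,onz(C,(u,v),z)[0].round(3),P[int(v),int(u)].round(3))
a=cv2.imread('pics/scene0.png')[145:235,180:310];b=cv2.imread('pics/side0.png')[150:240,190:320]
cv2.imwrite('pics/c1.png',cv2.resize(np.vstack([a,b]),None,fx=3.3,fy=3.3,interpolation=cv2.INTER_CUBIC))
E
python3 m1.py
```

```text
scene head [ 0.567 -0.309  0.112] [ 0.564 -0.311  0.116]
scene gh [ 0.437 -0.221  0.024] [ 0.436 -0.219  0.023]
scene gt [ 0.436 -0.345  0.001] [ 0.434 -0.345  0.005]
scene small [ 0.462 -0.641  0.1  ] [ 0.473 -0.634  0.072]
scene stage [ 0.576 -0.056  0.15 ] [ 0.565 -0.075  0.168]
scene loupe [ 0.467 -0.504  0.03 ] [ 0.469 -0.499  0.023]
side head [ 0.565 -0.32   0.112] [ 0.567 -0.314  0.111]
side gh [ 0.433 -0.23   0.024] [ 0.433 -0.226  0.022]
side gt [ 0.439 -0.342  0.001] [ 0.437 -0.342  0.003]
side small [ 0.45  -0.659  0.1  ] [ 0.463 -0.643  0.081]
side loupe [ 0.463 -0.513  0.03 ] [ 0.464 -0.51   0.028]
```

View pics/c1.png

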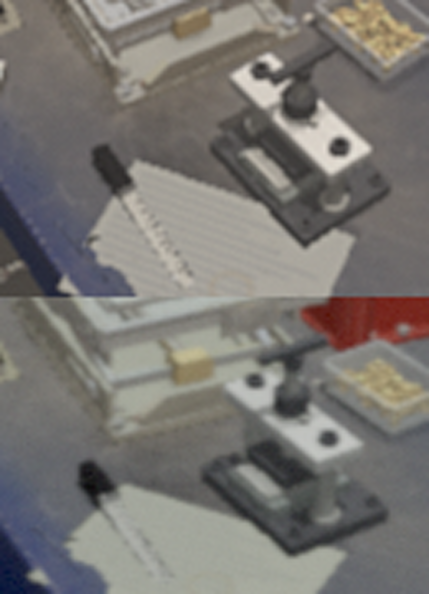

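The crop confirms the large clamp: key in its screw at crop (300,100), bright anvil front facing lower left at (268,172). The gauge's black handle is at (112,170) and its graduated blade points to (185,285). Next I'll get the clamp axis and the tool yaw.

```bash
cat > m2.py <<'E'
from h import *
o=r.get_obs();M=R.from_rotvec(o['orientation']).as_matrix();print('tool x',M[:,0].round(3),'y',M[:,1].round(3))
for n in('scene','side'):
    q=np.load(n+'.npz');C=(eyes.calibration(n),q['A'],q['o']);P=pts(C,q['d'])
    m=(abs(P[...,2]-.091)<.006)&(np.hypot(P[...,0]-.567,P[...,1]+.313)<.09)&(q['p'].min(-1)>130)
    X=P[m][:,:2].astype(np.float32);print(n,m.sum(),cv2.minAreaRect(X),X.mean(0))
    m=(P[...,2]>.13)&(np.hypot(P[...,0]-.567,P[...,1]+.313)<.05);X=P[m];print('key',m.sum(),X.mean(0),cv2.minAreaRect(X[:,:2].astype(np.float32)))
    s=(P[...,2]>.13)&(P[...,0]>.3)&(P[...,0]<.8)&(P[...,1]>-.3)&(P[...,1]<.2)&(np.hypot(P[...,0]-.567,P[...,1]+.313)>.06);print('stage',P[s].min(0),P[s].max(0),np.percentile(P[s],[5,95],axis=0))
E
python3 m2.py
```

```text
tool x [-0.914  0.405 -0.   ] y [ 0.405  0.914 -0.001]
scene 401 ((0.5730488896369934, -0.29973113536834717), (0.04634049907326698, 0.13410374522209167), 3.7418417930603027) [ 0.56996864 -0.31092048]
key 113 [ 0.57078594 -0.30102775  0.15049048] ((0.5722842812538147, -0.30105918645858765), (0.06235398352146149, 0.01342449989169836), 3.4427435398101807)
stage [ 0.47356604 -0.29987906  0.13000318] [0.79999566 0.14952073 0.52053263] [[ 0.50633432 -0.28471215  0.13289243]
 [ 0.78951718  0.09287933  0.48503667]]
side 353 ((0.5759305953979492, -0.30170175433158875), (0.048933517187833786, 0.13960427045822144), 4.032222270965576) [ 0.57128024 -0.31361052]
key 122 [ 0.57379937 -0.30434692  0.14778762] ((0.5754938125610352, -0.3033163547515869), (0.06375882774591446, 0.016443874686956406), 4.345030307769775)
stage [ 0.4866553  -0.29990407  0.13000481] [0.79994878 0.14492215 0.54165895] [[ 0.50976191 -0.28688391  0.13254231]
 [ 0.79073081  0.0814486   0.51251735]]
```

```bash
cat > m3.py <<'E'
from h import *
for n in('scene','side'):
    q=np.load(n+'.npz');C=(eyes.calibration(n),q['A'],q['o']);P=pts(C,q['d']);P=P[q['d']>0]
    for y in np.arange(-.4,.8,.1):
        s=(P[:,1]>y)&(P[:,1]<y+.1)&(P[:,0]>.2)&(P[:,0]<1)
        for z in(.17,.22,.3):
            t=s&(P[:,2]>z); print(n,round(y,1),z,t.sum(),np.percentile(P[t],1,axis=0).round(2) if t.sum()>5 else'',P[t].max(0).round(2) if t.any() else '')
E
python3 m3.py
```

```text
scene -0.4 0.17 4553 [ 0.75 -0.37  0.38] [ 0.93 -0.3   0.55]
scene -0.4 0.22 4553 [ 0.75 -0.37  0.38] [ 0.93 -0.3   0.55]
scene -0.4 0.3 4553 [ 0.75 -0.37  0.38] [ 0.93 -0.3   0.55]
scene -0.3 0.17 1277 [ 0.75 -0.3   0.38] [ 0.8  -0.21  0.52]
scene -0.3 0.22 1277 [ 0.75 -0.3   0.38] [ 0.8  -0.21  0.52]
scene -0.3 0.3 1277 [ 0.75 -0.3   0.38] [ 0.8  -0.21  0.52]
scene -0.2 0.17 1  [ 0.54 -0.11  0.17]
scene -0.2 0.22 0  
scene -0.2 0.3 0  
scene -0.1 0.17 314 [ 0.57 -0.07  0.17] [ 0.84 -0.    0.26]
scene -0.1 0.22 80 [ 0.64 -0.07  0.22] [ 0.66 -0.05  0.26]
scene -0.1 0.3 0  
scene -0.0 0.17 1902 [0.78 0.   0.17] [1.   0.1  0.28]
scene -0.0 0.22 1361 [0.79 0.01 0.22] [1.   0.1  0.28]
scene -0.0 0.3 0  
scene 0.1 0.17 17 [0.88 0.1  0.25] [0.98 0.11 0.28]
scene 0.1 0.22 17 [0.88 0.1  0.25] [0.98 0.11 0.28]
scene 0.1 0.3 0  
scene 0.2 0.17 0  
scene 0.2 0.22 0  
scene 0.2 0.3 0  
scene 0.3 0.17 0  
scene 0.3 0.22 0  
scene 0.3 0.3 0  
scene 0.4 0.17 44 [0.76 0.41 0.17] [0.8  0.5  0.21]
scene 0.4 0.22 0  
scene 0.4 0.3 0  
scene 0.5 0.17 1176 [0.24 0.54 0.17] [0.84 0.6  0.32]
scene 0.5 0.22
[... 1229 characters left out ...]
0.4 0.17 32 [0.76 0.41 0.17] [0.8  0.5  0.21]
side 0.4 0.22 0  
side 0.4 0.3 0  
side 0.5 0.17 2280 [0.24 0.53 0.17] [1.   0.6  0.43]
side 0.5 0.22 852 [0.23 0.54 0.24] [0.73 0.6  0.43]
side 0.5 0.3 661 [0.23 0.54 0.3 ] [0.73 0.6  0.43]
side 0.6 0.17 1904 [0.24 0.6  0.18] [1.   0.7  0.43]
side 0.6 0.22 947 [0.24 0.6  0.22] [0.74 0.7  0.43]
side 0.6 0.3 399 [0.24 0.6  0.3 ] [0.74 0.7  0.43]
side 0.7 0.17 758 [0.46 0.7  0.18] [1.   0.8  0.33]
side 0.7 0.22 61 [0.66 0.7  0.23] [0.71 0.73 0.33]
side 0.7 0.3 33 [0.66 0.7  0.3 ] [0.71 0.73 0.33]
side 0.8 0.17 1010 [0.47 0.8  0.18] [1.   0.9  0.31]
side 0.8 0.22 316 [0.91 0.88 0.22] [1.   0.9  0.31]
side 0.8 0.3 33 [0.9  0.88 0.3 ] [1.   0.9  0.31]
```

```bash
cat > plan.py <<'E'
from h import *
def plan(W,start=None):
    "W: list of (x,y,z,phi_deg,nrows), world; prints tool rows"
    o=r.get_obs();M=R.from_rotvec(o['orientation']).as_matrix()
    c=np.r_[o['tcp_pos'],np.degrees(np.arctan2(M[1,0],M[0,0]))] if start is None else np.array(start,float); out=[]
    print('from',c.round(4),'tilt',M[:,2].round(4))
    for *w,n in W:
        s=c.copy()
        for i in range(n):
            t=s+(np.array(w)-s)*(i+1)/n; d=t-c; f=np.radians(c[3]);C,S=np.cos(f),np.sin(f)
            row=np.array([d[0]*C+d[1]*S,d[0]*S-d[1]*C,-d[2]]).round(4);y=round(-d[3],1)
            c=c+np.r_[row[0]*C+row[1]*S,row[0]*S-row[1]*C,-row[2],-y]
            out.append('%g %g %g %g'%(*row,y))
    print('; '.join(out));return c
def obs():
    o=r.get_obs();M=R.from_rotvec(o['orientation']).as_matrix()
    print('t',round(o['clock'],2),'tcp',o['tcp_pos'].round(4),'phi',np.degrees(np.arctan2(M[1,0],M[0,0])).round(2),'F',o['contact_force'].round(2),'Mz',o['moment'].round(3),'w',round(o['grip_width'],4),'gf',o['gripper_force'])
E
python3 -c "
from plan import *
plan([(.36,.48,.33,130,4),(.5,.15,.34,80,7),(.51,-.295,.30,4,9)])"
```

```text
from [  0.2731   0.6168   0.2446 156.1195] tilt [-5.0e-04 -1.3e-03 -1.0e+00]
-0.0337 -0.0225 -0.0214 6.5; -0.0361 -0.0185 -0.0213 6.6; -0.0379 -0.0143 -0.0214 6.5; -0.0393 -0.0098 -0.0213 6.5; -0.049 -0.015 -0.0014 7.1; -0.0504 -0.0088 -0.0015 7.2; -0.0512 -0.0025 -0.0014 7.1; -0.051 0.0039 -0.0014 7.2; -0.0502 0.0103 -0.0015 7.1; -0.0485 0.0164 -0.0014 7.2; -0.0461 0.0223 -0.0014 7.1; -0.0485 0.0097 0.0044 8.4; -0.0466 0.0166 0.0045 8.5; -0.0436 0.0234 0.0044 8.4; -0.0397 0.0294 0.0045 8.5; -0.0349 0.035 0.0044 8.4; -0.0295 0.0398 0.0044 8.5; -0.0232 0.0436 0.0045 8.4; -0.0166 0.0466 0.0044 8.5; -0.0096 0.0485 0.0045 8.4
```

Request:
arm_command(
  plan="-0.034 -0.0225 -0.021 6.5; -0.036 -0.0185 -0.021 6.6; -0.038 -0.014 -0.021 6.5; -0.039 -0.01 -0.021 6.5; -0.049 -0.015 -0.0015 7.1; -0.0505 -0.009 -0.0015 7.2; -0.051 -0.0025 -0.0015 7.1; -0.051 0.004 -0.0015 7.2; -0.05 0.0105 -0.0015 7.1; -0.0485 0.0165 -0.0015 7.2; -0.046 0.0225 -0.0015 7.1; -0.0485 0.01 0.0045 8.4; -0.0465 0.0165 0.0045 8.5; -0.0435 0.0235 0.0045 8.4; -0.0395 0.0295 0.0045 8.5; -0.035 0.035 0.0045 8.4; -0.0295 0.04 0.0045 8.5; -0.023 0.0435 0.0045 8.4; -0.0165 0.0465 0.0045 8.5; -0.0095 0.0485 0.0045 8.4",
  hand=-1,
)

```text
clock: 2.65
tcp_pos: [0.5115, -0.2949, 0.299]
orientation: [-3.14, -0.104, -0.0]
contact_force: [0.8, -0.4, 0.2]
grip_width: 0.0857
gripper_force: 0.0
```

```bash
python3 -c "
from plan import *
obs();p,d,C=shot('wrist','wr1.png');np.savez('wr1.npz',p=p,d=d,A=C[1],o=C[2]);P=pts(C,d);obs();print(r.get_obs()['joints'].round(2))
c=(.574,-.302);h=np.hypot(P[...,0]-c[0],P[...,1]-c[1])
for a,b in((.12,.2),(.08,.1)):
  m=(P[...,2]>a)&(P[...,2]<b)&(h<.1)&((a>.1)|(p.min(-1)>130));X=P[m];print(m.sum(),X.mean(0),cv2.minAreaRect(X[:,:2].astype(np.float32)))
cv2.imwrite('pics/wr1b.png',cv2.resize(p[...,::-1],(768,576)))
"
```

```text
t 2.65 tcp [ 0.5115 -0.2949  0.299 ] phi 3.78 F [ 0.84 -0.39  0.15] Mz [ 0.027 -0.034  0.03 ] w 0.0857 gf 0.0
t 2.7 tcp [ 0.5093 -0.3018  0.2989] phi 3.05 F [-1.27 -3.87  1.19] Mz [-0.268  0.03  -0.021] w 0.0855 gf 0.0
[-0.24  0.39  0.89  1.74 -0.32  1.16 -0.77]
1105 [ 0.5756937  -0.29895275  0.15229371] ((0.5745479464530945, -0.29912349581718445), (0.06322675198316574, 0.015373525209724903), 3.7716073989868164)
5305 [ 0.57456643 -0.29886606  0.09006707] ((0.5740327835083008, -0.2990178167819977), (0.0450766496360302, 0.13598383963108063), 3.7836251258850098)
```

View pics/wr1b.png

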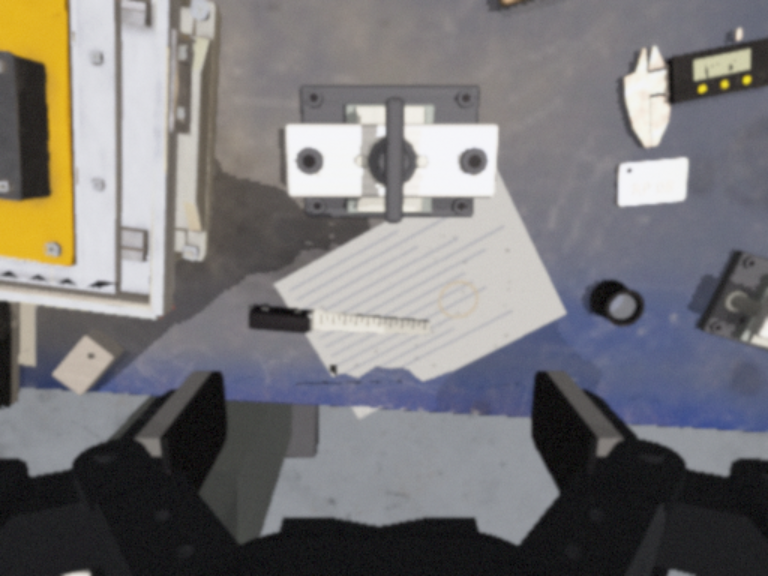

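The wrist view shows the clamp centred at (392,160) with the key bar vertical through it. The gauge handle is at (280,318) and its tip at (430,325). One stationary shot should refine both.

```bash
cat > m4.py <<'E'
from plan import *
obs();p,d,C=shot('wrist');np.savez('wr2.npz',p=p,d=d,A=C[1],o=C[2]);P=pts(C,d)
c=(.574,-.300);h=np.hypot(P[...,0]-c[0],P[...,1]-c[1])
for n,m in dict(key=(P[...,2]>.135)&(P[...,2]<.2)&(h<.06),bridge=(abs(P[...,2]-.09)<.01)&(h<.1)&(p.min(-1)>130),head=(abs(P[...,2]-.112)<.008)&(h<.03),
  handle=(P[...,2]<.04)&(p.max(-1)<60)&(np.hypot(P[...,0]-.435,P[...,1]+.225)<.045)&(P[...,0]>.4)).items():
  X=P[m];print(n,m.sum(),np.median(X,0).round(4),cv2.minAreaRect(X[:,:2].astype(np.float32)))
  if n=='handle':
    k=cv2.morphologyEx(m.astype(np.uint8),cv2.MORPH_OPEN,np.ones((3,3)));v,u=np.nonzero(k);Y=onz(C,np.c_[u,v],.024)[:,:2];print('on z=.024',cv2.minAreaRect(Y.astype(np.float32)))
E
python3 m4.py; python3 -c "
from plan import *
plan([(.5743,-.2990,.22,3.8,3),(.5743,-.2990,.144,3.8,4)])"
```

```text
t 2.7 tcp [ 0.5093 -0.3018  0.2989] phi 3.05 F [-1.27 -3.87  1.19] Mz [-0.268  0.03  -0.021] w 0.0855 gf 0.0
key 1121 [ 0.5754 -0.2991  0.1528] ((0.574367105960846, -0.2994830310344696), (0.0637102797627449, 0.01531294547021389), 2.630526304244995)
bridge 5362 [ 0.5754 -0.305   0.0899] ((0.5744844675064087, -0.29903170466423035), (0.04579232633113861, 0.1359819918870926), 2.9987223148345947)
head 373 [ 0.5747 -0.2934  0.1116] ((0.5743524432182312, -0.2991732358932495), (0.0259874165058136, 0.02886788360774517), 2.8005576133728027)
handle 525 [ 0.4406 -0.2153  0.0236] ((0.43859851360321045, -0.2134624719619751), (0.0537734292447567, 0.014669855125248432), 88.07080078125)
on z=.024 ((0.44110673666000366, -0.21615679562091827), (0.046222321689128876, 0.018984656780958176), 88.5638656616211)
from [ 0.5093 -0.2994  0.299   3.4006] tilt [-0.0016 -0.0037 -1.    ]
0.0217 0.0011 0.0263 -0.1; 0.0216 0.0012 0.0263 -0.2; 0.0216 0.0013 0.0264 -0.1; 0 -0 0.019 0; 0 -0 0.019 0; 0 -0 0.019 0; 0 -0 0.019 0
```

Request:
arm_command(
  plan="0.0215 0.0015 0.026 0.2; 0.0215 0.0015 0.026 0.2; 0.0215 0.0015 0.026 0.2; 0 0 0.01 0; 0 0 0 0; 0 0 0 0",
)

```text
clock: 3.5
tcp_pos: [0.5757, -0.2945, 0.2125]
orientation: [3.14, 0.092, 0.002]
contact_force: [0.2, 0.3, -0.2]
grip_width: 0.0854
gripper_force: 0.0
```

```bash
python3 -c "
from plan import *
obs();p,d,C=shot('wrist');P=pts(C,d);obs()
h=np.hypot(P[...,0]-.574,P[...,1]+.3)
for n,m in dict(key=(P[...,2]>.135)&(P[...,2]<.2)&(h<.06),bridge=(abs(P[...,2]-.09)<.01)&(h<.1)&(p.min(-1)>130)).items():
  X=P[m];print(n,m.sum(),np.median(X,0).round(4),cv2.minAreaRect(X[:,:2].astype(np.float32)))
plan([(.5744,-.2992,.144,3.3,4)])"
```

```text
t 3.5 tcp [ 0.5757 -0.2945  0.2125] phi 3.37 F [ 0.18  0.26 -0.18] Mz [-0.009  0.004 -0.024] w 0.0854 gf 0.0
t 3.55 tcp [ 0.5759 -0.2945  0.2126] phi 3.37 F [-0.19  0.44 -0.05] Mz [-0.007  0.05   0.014] w 0.0854 gf 0.0
key 1863 [ 0.5773 -0.2989  0.1529] ((0.574903130531311, -0.2989746928215027), (0.01590193621814251, 0.06338438391685486), 87.16861724853516)
bridge 7345 [ 0.5787 -0.2971  0.0899] ((0.5746599435806274, -0.29912975430488586), (0.04588034749031067, 0.13595932722091675), 3.9834392070770264)
from [ 0.5759 -0.2945  0.2126  3.3744] tilt [ 1.7e-03 -4.0e-04 -1.0e+00]
-0.0004 0.0011 0.0172 0; -0.0005 0.0012 0.0171 0; -0.0004 0.0011 0.0172 0.1; -0.0005 0.0012 0.0171 -0
```

Request:
arm_command(
  plan="-0.0006 0.0023 0.02 0; -0.0006 0.0023 0.02 0; 0 0 0.02 0; 0 0 0.0085 0; 0 0 0 0",
)

```text
clock: 4.18
tcp_pos: [0.5748, -0.2984, 0.1418]
orientation: [-3.14, -0.094, 0.002]
contact_force: [0.6, 0.2, 1.0]
grip_width: 0.0855
gripper_force: 0.0
```

Request:
arm_command(
  plan="0 0 0 0; 0 0 0 0; 0 0 0 0; 0 0 0 0; 0 0 0 0; 0 0 0 0; 0 0 0 0; 0 0 0 0",
  hand=1,
  grip_force=40,
)

```text
clock: 5.18
tcp_pos: [0.5754, -0.2987, 0.1431]
orientation: [3.14, 0.094, 0.001]
contact_force: [-1.3, -0.4, 4.1]
grip_width: 0.009
gripper_force: 41.9
```

```bash
python3 -c "
from plan import *
obs();print(r.get_obs()['joints'].round(2))"
```

```text
t 5.17 tcp [ 0.5754 -0.2987  0.1431] phi 3.42 F [-1.34 -0.38  4.14] Mz [0.144 0.151 0.003] w 0.009 gf 41.93710997700691
[-0.12  0.65  0.73  1.75 -0.52  0.95 -0.68]
```

Request:
arm_command(
  plan="0 0 0 -5; 0 0 0 -5; 0 0 0 -5; 0 0 0 -5; 0 0 0 -5; 0 0 0 -5; 0 0 0 -5; 0 0 0 -5; 0 0 0 -5; 0 0 0 -5; 0 0 0 -5; 0 0 0 -5; 0 0 0 -5; 0 0 0 -5; 0 0 0 0",
)

```text
clock: 7.05
tcp_pos: [0.5749, -0.2983, 0.143]
orientation: [-2.518, -1.878, -0.001]
contact_force: [-0.9, 2.0, 5.0]
grip_width: 0.009
gripper_force: 42.2
```

```bash
python3 -c "
from plan import *
obs()"
```

```text
t 7.05 tcp [ 0.5749 -0.2983  0.143 ] phi 73.44 F [-0.88  2.03  4.96] Mz [ 0.43   0.436 -0.061] w 0.009 gf 42.15038739144802
```

Request:
arm_command(
  plan="0 0 0 -3; 0 0 0 -3; 0 0 0 0",
)

```text
clock: 7.42
tcp_pos: [0.5749, -0.2983, 0.1431]
orientation: [-2.416, -2.006, -0.0]
contact_force: [-1.4, 1.8, 6.6]
grip_width: 0.0089
gripper_force: 42.2
```

```bash
python3 -c "
from plan import *
obs()"
```

```text
t 7.42 tcp [ 0.5749 -0.2983  0.1431] phi 79.41 F [-1.39  1.76  6.57] Mz [ 0.398  0.471 -0.094] w 0.0089 gf 42.18362621963024
```

Request:
arm_command(
  plan="0 0 0 -2; 0 0 0 -2; 0 0 0 0",
)

```text
clock: 7.8
tcp_pos: [0.5749, -0.2983, 0.1431]
orientation: [-2.345, -2.089, -0.0]
contact_force: [-1.9, 1.7, 6.1]
grip_width: 0.0093
gripper_force: 42.2
```

```bash
python3 -c "
from plan import *
obs()"
```

```text
t 7.8 tcp [ 0.5749 -0.2983  0.1431] phi 83.4 F [-1.94  1.66  6.14] Mz [ 0.456  0.527 -0.15 ] w 0.0093 gf 42.21087858080864
```

Request:
arm_command(
  plan="0 0 0 -1.5; 0 0 0 -1.5; 0 0 0 0",
)

```text
clock: 8.18
tcp_pos: [0.5748, -0.2983, 0.143]
orientation: [-2.29, -2.149, -0.0]
contact_force: [-2.0, 1.4, 5.7]
grip_width: 0.0088
gripper_force: 42.3
```

```bash
python3 -c "
from plan import *
obs()"
```

```text
t 8.18 tcp [ 0.5748 -0.2983  0.143 ] phi 86.37 F [-2.05  1.36  5.72] Mz [ 0.424  0.499 -0.204] w 0.0088 gf 42.25651457905769
```

Request:
arm_command(
  plan="0 0 0 -2; 0 0 0 -2; 0 0 0 0; 0 0 0 0",
)

```text
clock: 8.68
tcp_pos: [0.5748, -0.2983, 0.143]
orientation: [-2.214, -2.227, -0.0]
contact_force: [-2.2, 1.8, 6.2]
grip_width: 0.0088
gripper_force: 42.3
```

```bash
python3 -c "
from plan import *
obs()"
```

```text
t 8.68 tcp [ 0.5748 -0.2983  0.143 ] phi 90.35 F [-2.19  1.78  6.23] Mz [ 0.438  0.542 -0.246] w 0.0088 gf 42.271626368165016
```

Request:
arm_command(
  plan="0 0 0 -2; 0 0 0 -2; 0 0 0 0; 0 0 0 0",
)

```text
clock: 9.18
tcp_pos: [0.5748, -0.2983, 0.143]
orientation: [-2.135, -2.303, -0.001]
contact_force: [-1.6, 2.5, 6.0]
grip_width: 0.0095
gripper_force: 42.3
```

```bash
python3 -c "
from plan import *
obs()"
```

```text
t 9.18 tcp [ 0.5748 -0.2983  0.143 ] phi 94.34 F [-1.63  2.51  6.01] Mz [ 0.463  0.53  -0.376] w 0.0095 gf 42.31890432536602
```

Request:
arm_command(
  plan="0 0 0 3; 0 0 0 3; 0 0 0 0",
)

```text
clock: 9.55
tcp_pos: [0.5748, -0.2983, 0.1431]
orientation: [-2.253, -2.189, 0.0]
contact_force: [-2.8, 1.4, 6.2]
grip_width: 0.009
gripper_force: 42.2
```

Request:
arm_command(
  plan="0 0 0 0; 0 0 0 0; 0 0 0 0; 0 0 0 0; 0 0 0 0; 0 0 -0.01 0; 0 0 -0.02 0; 0 0 -0.03 0; 0 0 -0.04 0; 0 0 -0.02 0; 0 0 0 0",
  hand=-1,
)

```text
clock: 10.92
tcp_pos: [0.5763, -0.2994, 0.2661]
orientation: [2.249, 2.187, 0.004]
contact_force: [0.2, 0.1, -0.0]
grip_width: 0.0852
gripper_force: 0.0
```

```bash
python3 -c "
from plan import *
obs();p,d,C=shot('wrist');P=pts(C,d);print(r.get_obs()['joints'].round(2))
cv2.imwrite('pics/wr3.png',p[...,::-1])
h=np.hypot(P[...,0]-.574,P[...,1]+.3)
for n,m in dict(key=(P[...,2]>.135)&(P[...,2]<.2)&(h<.06)&(d>0)).items():
  X=P[m];print(n,m.sum(),np.median(X,0).round(4),cv2.minAreaRect(X[:,:2].astype(np.float32)))
q=np.load('wr2.npz');C=(C[0],q['A'],q['o']);P=pts(C,q['d'])
for z in (.02,.06,.1,.14):
  m=(P[...,2]>z)&(P[...,2]<.2)&(P[...,0]<.52)&(P[...,0]>.4)&(P[...,1]<-.05)&(P[...,1]>-.185)&(q['d']>0); print(z,m.sum(),P[m].min(0) if m.any() else '')
"
```

```text
t 10.93 tcp [ 0.5763 -0.2994  0.2661] phi 88.41 F [ 0.22  0.11 -0.05] Mz [-0.013  0.05  -0.003] w 0.0852 gf 0.0
[ 0.1   0.43  0.4   1.63 -0.18  1.12  0.51]
key 1203 [ 0.5748 -0.2969  0.1528] ((0.5742926597595215, -0.29852259159088135), (0.06320466101169586, 0.01551208645105362), 83.1989974975586)
0.02 5431 [ 0.40000211 -0.16767176  0.02000016]
0.06 5195 [ 0.46970793 -0.16767176  0.10406118]
0.1 5195 [ 0.46970793 -0.16767176  0.10406118]
0.14 609 [ 0.50421372 -0.12204574  0.14000277]
```

View pics/wr3.png

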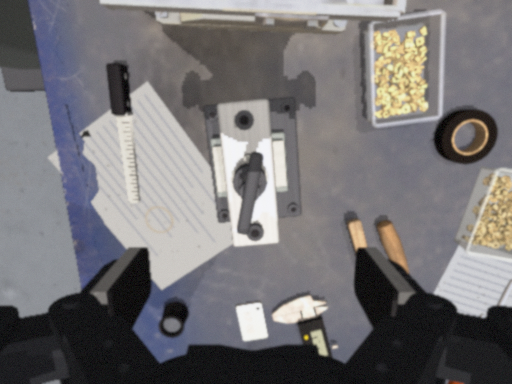

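The key now stands at about 83°, turned roughly 80°, still in its socket at (250,178). The gauge is undisturbed, with its handle at (118,90) and its tip at (133,200). Now I'll measure the gauge.

```bash
cat > m5.py <<'E'
from plan import *
obs();p,d,C=shot('wrist');P=pts(C,d)
m=(P[...,2]<.04)&(p.max(-1)<70)&(abs(P[...,0]-.44)<.03)&(abs(P[...,1]+.215)<.04)
k=cv2.morphologyEx(m.astype(np.uint8),cv2.MORPH_OPEN,np.ones((3,3)));X=P[k>0];X=X[X[:,2]>.018]
print(len(X),X.mean(0),cv2.minAreaRect(X[:,:2].astype(np.float32)))
m=(P[...,2]<.02)&(P[...,2]>.0025)&(p.min(-1)>140)&(abs(P[...,0]-.44)<.02)&(P[...,1]<-.24)&(P[...,1]>-.36)
k=cv2.morphologyEx(m.astype(np.uint8),cv2.MORPH_OPEN,np.ones((3,3)));X=P[k>0];print(len(X),X.mean(0),cv2.minAreaRect(X[:,:2].astype(np.float32)))
E
python3 m5.py
```

```text
t 10.97 tcp [ 0.5755 -0.2988  0.2642] phi 88.42 F [-0.02 -0.49  0.4 ] Mz [-0.021 -0.013  0.006] w 0.0855 gf 0.0
776 [ 0.43888394 -0.21446547  0.02349278] ((0.43801209330558777, -0.21521517634391785), (0.04945782199501991, 0.015115110203623772), 88.91755676269531)
1062 [ 0.4357637  -0.28407753  0.00784262] ((0.4349488317966461, -0.2879003882408142), (0.09195675700902939, 0.015388973988592625), 87.67256927490234)
```

```bash
python3 -c "
from plan import *
plan([(.4375,-.222,.25,-92.3,18),(.4375,-.222,.17,-92.3,2)])"
```

```text
from [ 0.575  -0.2984  0.2629 88.4227] tilt [ 2.e-04  2.e-04 -1.e+00]
0.004 -0.0078 0.0007 10; 0.0027 -0.0083 0.0007 10.1; 0.0011 -0.0087 0.0007 10; -0.0004 -0.0087 0.0008 10.1; -0.0019 -0.0085 0.0007 10; -0.0034 -0.0081 0.0007 10; -0.0047 -0.0073 0.0007 10.1; -0.006 -0.0064 0.0007 10; -0.0069 -0.0053 0.0007 10.1; -0.0078 -0.004 0.0008 10; -0.0084 -0.0025 0.0007 10; -0.0087 -0.0011 0.0007 10.1; -0.0087 0.0004 0.0007 10; -0.0085 0.002 0.0007 10.1; -0.008 0.0034 0.0007 10; -0.0074 0.0048 0.0008 10; -0.0063 0.006 0.0007 10.1; -0.0053 0.007 0.0007 10; 0 -0 0.04 0; 0 -0 0.04 0
```

Request:
arm_command(
  plan="0.004 -0.008 0.0007 10; 0.0025 -0.0085 0.0007 10.1; 0.001 -0.0085 0.0007 10; -0.0005 -0.0085 0.0007 10.1; -0.002 -0.0085 0.0007 10; -0.0035 -0.008 0.0007 10; -0.0045 -0.0075 0.0007 10.1; -0.006 -0.0065 0.0007 10; -0.007 -0.0055 0.0007 10.1; -0.008 -0.004 0.0007 10; -0.0085 -0.0025 0.0007 10; -0.0085 -0.001 0.0007 10.1; -0.0085 0.0005 0.0007 10; -0.0085 0.002 0.0007 10.1; -0.008 0.0035 0.0007 10; -0.0075 0.005 0.0007 10; -0.0065 0.006 0.0007 10.1; -0.0055 0.007 0.0007 10; 0 0 0.04 0; 0 0 0.04 0",
)

```text
clock: 13.52
tcp_pos: [0.4367, -0.2215, 0.1686]
orientation: [2.178, -2.264, -0.001]
contact_force: [0.3, -0.2, 0.4]
grip_width: 0.0851
gripper_force: 0.0
```

Request:
arm_command(
  plan="0 0 0 0; 0 0 0 0",
)

```text
clock: 13.78
tcp_pos: [0.437, -0.2229, 0.171]
orientation: [2.176, -2.266, 0.001]
contact_force: [0.0, -0.4, -0.2]
grip_width: 0.0856
gripper_force: 0.0
```

```bash
cat > m6.py <<'E'
from plan import *
obs();print(r.get_obs()['joints'].round(2));p,d,C=shot('wrist','wr4.png');P=pts(C,d)
m=(P[...,2]<.04)&(P[...,2]>.018)&(p.max(-1)<70)&(abs(P[...,0]-.44)<.03)&(abs(P[...,1]+.215)<.04)
X=P[m];print(len(X),cv2.minAreaRect(X[:,:2].astype(np.float32)))
m=(P[...,2]<.02)&(P[...,2]>.003)&(p.min(-1)>140)&(abs(P[...,0]-.44)<.02)&(P[...,1]<-.24)&(P[...,1]>-.36)
k=cv2.morphologyEx(m.astype(np.uint8),cv2.MORPH_OPEN,np.ones((3,3)));X=P[k>0];print(len(X),cv2.minAreaRect(X[:,:2].astype(np.float32)))
plan([(.4375,-.222,.016,-92.3,4)])
E
python3 m6.py
```

```text
t 13.78 tcp [ 0.437  -0.2229  0.171 ] phi -92.33 F [ 0.   -0.4  -0.17] Mz [ 0.005 -0.025 -0.005] w 0.0856 gf 0.0
[-0.5   0.47  1.1   2.11 -0.54  0.88 -2.27]
989 ((0.43642470240592957, -0.216305211186409), (0.050348807126283646, 0.015580481849610806), 87.4744644165039)
1820 ((0.4349282383918762, -0.28573131561279297), (0.08718234300613403, 0.015786364674568176), 88.23991394042969)
from [  0.4375  -0.223    0.1714 -92.3055] tilt [ 1.4e-03 -8.0e-04 -1.0e+00]
-0.0002 -0 0.0388 -0; -0.0003 -0 0.0389 -0; -0.0002 -0 0.0388 -0; -0.0003 -0 0.0389 -0
```

View pics/wr4.png

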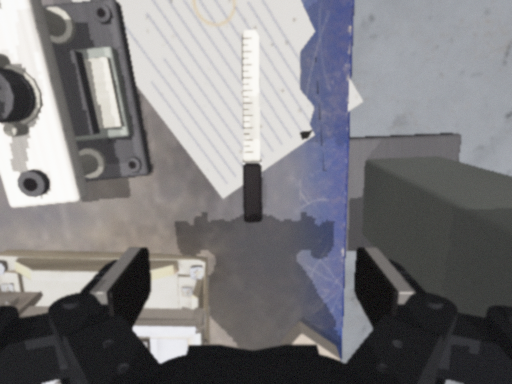

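The gauge is centred between the open fingers: handle at (252,192), blade up to (251,32). I'll descend with the fingers half closed.

Request:
arm_command(
  plan="0 -0.0005 0.039 0; 0 0 0.039 0; 0 0 0.039 0; 0 0 0.02 0; 0 0 0.0165 0; 0 0 0 0; 0 0 0 0",
  hand=0,
)

```text
clock: 14.7
tcp_pos: [0.4385, -0.2228, 0.0179]
orientation: [-2.176, 2.264, -0.003]
contact_force: [0.0, 1.1, -0.5]
grip_width: 0.0428
gripper_force: 0.0
```

Request:
arm_command(
  plan="0 0 0 0; 0 0 0 0; 0 0 0 0; 0 0 0 0; 0 0 0 0; 0 0 0 0",
  hand=1,
  grip_force=50,
)

```text
clock: 15.45
tcp_pos: [0.4382, -0.2225, 0.0176]
orientation: [-2.176, 2.264, -0.002]
contact_force: [-1.1, 2.2, 7.3]
grip_width: 0.0153
gripper_force: 49.0
```

```bash
python3 -c "
from plan import *
obs()"
```

```text
t 15.45 tcp [ 0.4382 -0.2225  0.0176] phi -92.27 F [-1.12  2.24  7.28] Mz [0.249 0.107 0.146] w 0.0153 gf 49.041595458984375
```

```bash
python3 -c "
from plan import *
th=np.radians(3.6);u=np.array([np.cos(th),np.sin(th)]);v=np.array([-u[1],u[0]]);o=np.array([.5746,-.2991])
for f in('wr1','wr2'):
  q=np.load(f+'.npz');C=(eyes.calibration('wrist'),q['A'],q['o']);P=pts(C,q['d']);D=P[...,:2]-o;a=D@u;b=D@v
  m=(a>-.036)&(a<-.027)&(abs(b)<.018)&(q['d']>0);z=P[m][:,2];print(f,m.sum(),np.percentile(z,[10,50,90]))
  m=(abs(a)<.02)&(abs(b)>.025)&(abs(b)<.06)&(q['d']>0);print('bridge',np.median(P[m][:,2]))
plan([(.4382,-.2225,.09,-92.3,3),(.40,-.31,.09,-92.3,3),(.40,-.3101,.09,3.6,10)],[.4382,-.2225,.0176,-92.3])
"
```

```text
wr1 209 [0.03423401 0.03551358 0.15317063]
bridge 0.09014411512508175
wr2 216 [0.03433873 0.03555221 0.15318904]
bridge 0.09010607765806589
from [ 4.382e-01 -2.225e-01  1.760e-02 -9.230e+01] tilt [ 0.0017  0.     -1.    ]
-0 0 -0.0241 -0; -0 0 -0.0242 -0; -0 0 -0.0241 -0; 0.0297 0.0116 -0 -0; 0.0296 0.0115 -0 -0; 0.0297 0.0116 -0 -0; 0 -0 -0 -9.6; 0 -0 -0 -9.6; 0 -0 -0 -9.6; 0 -0 -0 -9.6; 0 0 -0 -9.6; 0 0 -0 -9.5; 0.0001 0 -0 -9.6; -0 0 -0 -9.6; -0 0 -0 -9.6; -0 0 -0 -9.6
```

Request:
arm_command(
  plan="0 0 -0.024 0; 0 0 -0.024 0; 0 0 -0.024 0; 0.03 0.0115 0 0; 0.03 0.0115 0 0; 0.03 0.0115 0 0; 0 0 0 -9.6; 0 0 0 -9.6; 0 0 0 -9.6; 0 0 0 -9.6; 0 0 0 -9.6; 0 0 0 -9.6; 0 0 0 -9.6; 0 0 0 -9.6; 0 0 0 -9.6; 0 0 0 -9.5; 0 0 0 0; 0 0 0 0; 0 0 0 0",
)

```text
clock: 17.82
tcp_pos: [0.3993, -0.3108, 0.0887]
orientation: [3.14, 0.097, -0.0]
contact_force: [0.4, 0.5, -0.8]
grip_width: 0.0146
gripper_force: 49.1
```

```bash
cat > m7.py <<'E'
from plan import *
import sys
obs();o=r.get_obs();p,d,C=shot('wrist',sys.argv[1]+'.png');P=pts(C,d);np.savez(sys.argv[1]+'.npz',p=p,d=d,A=C[1],o=C[2])
h=np.hypot(P[...,0]-.574,P[...,1]+.3)
m=(abs(P[...,2]-.09)<.004)&(h<.1)&(p.min(-1)>130)&(d>0);X=P[m]
print('bridge',m.sum(),np.median(X,0).round(4),cv2.minAreaRect(X[:,:2].astype(np.float32)))
t=o['tcp_pos'];M=R.from_rotvec(o['orientation']).as_matrix();Q=(P-t)@M   # tool coords
m=(Q[...,0]>.03)&(Q[...,0]<.14)&(abs(Q[...,1])<.012)&(Q[...,2]<.03)&(Q[...,2]>-.02)&(d>0);X=Q[m]
print('blade tool',m.sum(),X.min(0).round(4),X.max(0).round(4))
for a in np.arange(.03,.13,.01):
    s=X[(X[:,0]>a)&(X[:,0]<a+.01)]
    if len(s)>5: print(round(a+.005,3),len(s),'y',np.median(s[:,1]).round(4),'ztop',np.median(s[:,2]).round(4))
for n in('scene','side'):
    pp,dd,CC=shot(n,sys.argv[1]+n+'.png');np.savez(sys.argv[1]+n+'.npz',p=pp,d=dd,A=CC[1],o=CC[2])
E
python3 m7.py w7
```

```text
t 17.82 tcp [ 0.3993 -0.3108  0.0887] phi 3.52 F [ 0.38  0.54 -0.78] Mz [0.012 0.048 0.004] w 0.0146 gf 49.082175493240356
bridge 0 [nan nan nan] ((0.0, 0.0), (0.0, 0.0), 0.0)
blade tool 6916 [ 0.03   -0.0068  0.005 ] [0.1037 0.0072 0.0156]
0.035 841 y 0.0002 ztop 0.0069
0.045 879 y 0.0002 ztop 0.0079
0.055 874 y 0.0002 ztop 0.0089
0.065 939 y 0.0002 ztop 0.0099
0.075 959 y 0.0002 ztop 0.0109
0.085 1007 y 0.0002 ztop 0.012
0.095 1053 y 0.0002 ztop 0.013
0.105 364 y 0.0002 ztop 0.0137
  return _methods._mean(a, axis=axis, dtype=dtype,
  ret = um.true_divide(
```

View pics/w7.png

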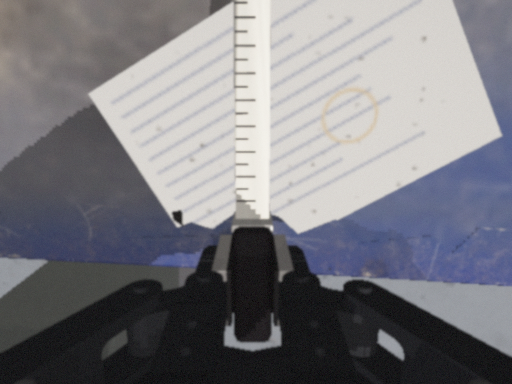

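The gauge is held straight: the blade lies along tool +x, flat to within 0.1°, with the handle at (253,280). Next I'll lower it in front of the anvil, about 1.5 mm above the anvil's height.

Request:
arm_command(
  plan="0 0 0.012 0; 0 0 0.012 0; 0 0 0.01 0; 0 0 0 0; 0 0 0 0; 0 0 0 0",
)

```text
clock: 18.73
tcp_pos: [0.3996, -0.3111, 0.055]
orientation: [3.14, 0.099, 0.001]
contact_force: [-0.0, -0.5, -1.7]
grip_width: 0.0151
gripper_force: 49.1
```

```bash
cat > m8.py <<'E'
from plan import *
import sys
obs()
th=np.radians(3.7);u=np.array([np.cos(th),np.sin(th)]);v=np.array([-u[1],u[0]]);o=np.array([.5746,-.2991])
D=r.get_obs()['tcp_pos'][:2]-o;print('clamp x,y of TCP',(D@u).round(4),(D@v).round(4),'tip',(D@u+.1225).round(4))
ims=[]
for n in('scene','side'):
    p,d,C=shot(n);c=(230,150) if n=='scene' else (240,160)
    ims.append(cv2.resize(p[c[1]:c[1]+90,c[0]-20:c[0]+100,::-1],None,fx=3.3,fy=3.3,interpolation=cv2.INTER_CUBIC))
cv2.imwrite('pics/'+sys.argv[1]+'.png',np.hstack(ims))
E
python3 m8.py c8
```

```text
t 18.73 tcp [ 0.3996 -0.3111  0.055 ] phi 3.62 F [-0.04 -0.48 -1.65] Mz [ 0.011  0.028 -0.017] w 0.0151 gf 49.090874791145325
clamp x,y of TCP -0.1754 -0.0007 tip -0.0529
```

View pics/c8.png

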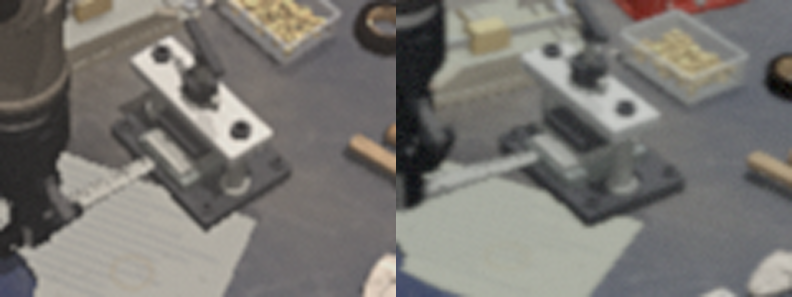

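The tip lies just in front of the anvil, about midway, at crop (150,165), and the key is still standing. Sliding in.

Request:
arm_command(
  plan="0.006 -0.0007 0 0; 0.006 0 0 0; 0.006 0 0 0; 0.006 0 0 0; 0.006 0 0 0; 0.006 0 0 0; 0.005 0 0 0; 0 0 0 0; 0 0 0 0",
)

```text
clock: 19.95
tcp_pos: [0.44, -0.3076, 0.0546]
orientation: [-3.14, -0.099, 0.0]
contact_force: [-0.3, 0.7, -0.5]
grip_width: 0.0149
gripper_force: 49.1
```

```bash
python3 -c "
from plan import *
obs()"
```

```text
t 19.95 tcp [ 0.44   -0.3076  0.0546] phi 3.61 F [-0.3   0.69 -0.5 ] Mz [-0.007  0.006 -0.043] w 0.0149 gf 49.09012019634247
```

Request:
arm_command(
  plan="0 0 0.0005 0; 0 0 0.0005 0; 0 0 0 0; 0 0 0 0",
)

```text
clock: 20.45
tcp_pos: [0.4402, -0.3076, 0.0537]
orientation: [-3.14, -0.099, -0.0]
contact_force: [0.2, 1.0, -0.8]
grip_width: 0.0147
gripper_force: 49.1
```

```bash
python3 -c "
from plan import *
obs()"
```

```text
t 20.45 tcp [ 0.4402 -0.3076  0.0537] phi 3.61 F [ 0.22  1.   -0.76] Mz [-0.05   0.037 -0.009] w 0.0147 gf 49.09013628959656
```

Request:
arm_command(
  plan="0 0 0.0004 0; 0 0 0 0; 0 0 0 0",
)

```text
clock: 20.82
tcp_pos: [0.4402, -0.3076, 0.0533]
orientation: [-3.14, -0.099, 0.0]
contact_force: [0.2, -0.8, -0.2]
grip_width: 0.015
gripper_force: 49.1
```

```bash
python3 -c "
from plan import *
obs()"
```

```text
t 20.82 tcp [ 0.4402 -0.3076  0.0533] phi 3.62 F [ 0.18 -0.77 -0.24] Mz [0.01  0.039 0.049] w 0.015 gf 49.08924579620361
```

Request:
arm_command(
  plan="0 0 0.0004 0; 0 0 0 0; 0 0 0 0",
)

```text
clock: 21.2
tcp_pos: [0.4402, -0.3076, 0.0529]
orientation: [-3.14, -0.099, 0.0]
contact_force: [0.3, -0.4, -1.3]
grip_width: 0.0151
gripper_force: 49.1
```

```bash
python3 -c "
from plan import *
obs()"
```

```text
t 21.2 tcp [ 0.4402 -0.3076  0.0529] phi 3.62 F [ 0.26 -0.38 -1.3 ] Mz [-0.051  0.042  0.035] w 0.0151 gf 49.08963739871979
```

Request:
arm_command(
  plan="0 0 0.0004 0; 0 0 0 0; 0 0 0 0",
)

```text
clock: 21.58
tcp_pos: [0.4402, -0.3076, 0.0525]
orientation: [-3.14, -0.099, -0.0]
contact_force: [0.3, 0.1, 0.5]
grip_width: 0.0145
gripper_force: 49.3
```

```bash
python3 -c "
from plan import *
obs()"
```

```text
t 21.57 tcp [ 0.4402 -0.3076  0.0525] phi 3.62 F [0.28 0.15 0.47] Mz [0.08  0.027 0.014] w 0.0145 gf 49.257468581199646
```

Request:
arm_command(
  plan="0 0 0.0003 0; 0 0 0 0; 0 0 0 0; 0 0 0 0",
)

```text
clock: 22.08
tcp_pos: [0.4402, -0.3077, 0.0523]
orientation: [3.14, 0.099, 0.0]
contact_force: [-1.4, 0.5, 0.4]
grip_width: 0.0148
gripper_force: 49.4
```

```bash
python3 -c "
from plan import *
obs()"
```

```text
t 22.07 tcp [ 0.4402 -0.3077  0.0523] phi 3.61 F [-1.41  0.54  0.39] Mz [0.069 0.063 0.071] w 0.0148 gf 49.44389462471008
```

Request:
arm_command(
  plan="0.005 0 0 0; 0.005 0 0 0; 0.005 0 0 0; 0.005 0 0 0; 0.005 0 0 0; 0 0 0 0; 0 0 0 0; 0 0 0 0",
)

```text
clock: 23.08
tcp_pos: [0.4658, -0.306, 0.0523]
orientation: [3.14, 0.1, 0.002]
contact_force: [1.7, -0.1, 2.1]
grip_width: 0.0149
gripper_force: 49.6
```

```bash
python3 -c "
from plan import *
obs()"
```

```text
t 23.07 tcp [ 0.4658 -0.306   0.0523] phi 3.64 F [ 1.69 -0.07  2.12] Mz [ 0.031 -0.632  0.001] w 0.0149 gf 49.56583857536316
```

Request:
arm_command(
  plan="0 0 -0.0002 0; 0.003 0 0 0; 0.003 0 0 0; 0.002 0 0 0; 0.002 0 0 0; 0 0 0 0; 0 0 0 0",
)

```text
clock: 23.95
tcp_pos: [0.4749, -0.3055, 0.0524]
orientation: [3.14, 0.099, -0.001]
contact_force: [-2.6, -1.0, 3.8]
grip_width: 0.0153
gripper_force: 49.9
```

```bash
cat > m9.py <<'E'
from plan import *
L=[];obs()
p,d,C=shot('wrist');o=r.get_obs();P=pts(C,d);t=o['tcp_pos'];M=R.from_rotvec(o['orientation']).as_matrix();Q=(P-t)@M
m=(Q[...,0]>.03)&(Q[...,0]<.1)&(abs(Q[...,1])<.006)&(Q[...,2]<.03)&(Q[...,2]>-.02)&(d>0);X=Q[m]
for a in np.arange(.025,.1,.01):
    s=X[(X[:,0]>a)&(X[:,0]<a+.01)]
    if len(s)>5: print(round(a+.005,3),len(s),'y',np.median(s[:,1]).round(4),'ztop',np.median(s[:,2]).round(4))
s=X[X[:,0]<.06];print(np.polyfit(s[:,0],s[:,2],1))
th=np.radians(3.7);u=np.array([np.cos(th),np.sin(th)]);D=t[:2]-np.array([.5746,-.2991]);print('tip clamp x',D@u+.1225,'y',D@np.array([-u[1],u[0]]))
E
python3 m9.py
```

```text
t 23.95 tcp [ 0.4749 -0.3055  0.0524] phi 3.6 F [-2.58 -1.    3.79] Mz [-0.167  0.217  0.035] w 0.0153 gf 49.85912561416626
0.03 360 y -0.0002 ztop 0.0063
0.04 740 y 0.0002 ztop 0.0071
0.05 749 y 0.0002 ztop 0.0081
0.06 778 y 0.0001 ztop 0.009
0.07 910 y -0.0001 ztop 0.0098
0.08 428 y -0.0001 ztop -0.0024
[0.09863191 0.00315522]
tip clamp x 0.022577099728192926 y 3.726320216466869e-05
```

Request:
arm_command(
  plan="0 0 -0.0004 0; 0 0 -0.0004 0; 0 0 0 0; 0 0 0 0",
)

```text
clock: 24.5
tcp_pos: [0.4752, -0.305, 0.0529]
orientation: [-3.14, -0.1, 0.001]
contact_force: [0.9, -0.0, -1.1]
grip_width: 0.0149
gripper_force: 49.1
```

```bash
python3 m9.py
```

```text
t 24.5 tcp [ 0.4752 -0.305   0.0529] phi 3.65 F [ 0.87 -0.02 -1.08] Mz [-0.026  0.048 -0.056] w 0.0149 gf 49.14157748222351
0.03 354 y 0.0001 ztop 0.0067
0.04 735 y 0.0001 ztop 0.0075
0.05 749 y 0.0001 ztop 0.0084
0.06 776 y 0.0001 ztop 0.0094
0.07 893 y 0.0001 ztop 0.0104
0.08 405 y 0.0001 ztop -0.0019
[0.10141303 0.0033782 ]
tip clamp x 0.022858367027748752 y 0.0004199048586076883
```

Request:
arm_command(
  plan="0 0 0.0002 0; 0.002 0 0 0; 0.002 0 0 0; 0.002 0 0 0; 0 0 0 0; 0 0 0 0",
)

```text
clock: 25.3
tcp_pos: [0.4811, -0.305, 0.053]
orientation: [-3.14, -0.099, 0.0]
contact_force: [0.8, 0.8, -1.9]
grip_width: 0.0147
gripper_force: 49.1
```

```bash
python3 -c "
from plan import *
obs()"
```

```text
t 25.3 tcp [ 0.4811 -0.305   0.053 ] phi 3.62 F [ 0.79  0.8  -1.94] Mz [ 0.024  0.03  -0.042] w 0.0147 gf 49.090113043785095
```

Request:
arm_command(
  plan="0.001 0 0 0; 0.001 0 0 0; 0 0 0 0; 0 0 0 0",
)

```text
clock: 25.8
tcp_pos: [0.4831, -0.3049, 0.053]
orientation: [-3.14, -0.099, 0.0]
contact_force: [-0.2, -0.1, -0.6]
grip_width: 0.0149
gripper_force: 49.1
```

```bash
python3 -c "
from plan import *
obs()"
```

```text
t 25.8 tcp [ 0.4831 -0.3049  0.053 ] phi 3.62 F [-0.21 -0.15 -0.61] Mz [-0.012  0.002 -0.018] w 0.0149 gf 49.09168481826782
```

Request:
arm_command(
  plan="0 0 0.0002 0; 0.001 0 0 0; 0 0 0 0; 0 0 0 0",
)

```text
clock: 26.3
tcp_pos: [0.4842, -0.3048, 0.0528]
orientation: [3.14, 0.099, 0.0]
contact_force: [0.5, 0.2, -1.1]
grip_width: 0.0147
gripper_force: 49.1
```

```bash
python3 -c "
from plan import *
obs()"
```

```text
t 26.3 tcp [ 0.4842 -0.3048  0.0528] phi 3.62 F [ 0.54  0.21 -1.15] Mz [0.018 0.001 0.004] w 0.0147 gf 49.11303699016571
```

Request:
arm_command(
  plan="0.001 0 0 0; 0 0 0 0; 0 0 0 0",
)

```text
clock: 26.68
tcp_pos: [0.4852, -0.3048, 0.0528]
orientation: [3.14, 0.099, 0.0]
contact_force: [0.1, -0.4, -0.8]
grip_width: 0.0152
gripper_force: 49.1
```

```bash
python3 -c "
from plan import *
obs()"
```

```text
t 26.68 tcp [ 0.4852 -0.3048  0.0528] phi 3.62 F [ 0.1  -0.38 -0.76] Mz [ 0.011  0.023 -0.014] w 0.0152 gf 49.1198855638504
```

Request:
arm_command(
  plan="0.001 0 0 0; 0 0 0 0; 0 0 0 0",
)

```text
clock: 27.05
tcp_pos: [0.4859, -0.3047, 0.0528]
orientation: [-3.14, -0.099, 0.001]
contact_force: [-1.6, -0.2, -0.2]
grip_width: 0.015
gripper_force: 49.2
```

```bash
python3 -c "
from plan import *
obs()"
```

```text
t 27.05 tcp [ 0.4859 -0.3047  0.0528] phi 3.61 F [-1.56 -0.16 -0.18] Mz [-0.038  0.278  0.01 ] w 0.015 gf 49.225709438323975
```

Request:
arm_command(
  plan="0.001 0 0 0; 0 0 0 0; 0 0 0 0; 0 0 0 0",
)

```text
clock: 27.55
tcp_pos: [0.4868, -0.3047, 0.0527]
orientation: [-3.14, -0.099, 0.001]
contact_force: [-3.7, -0.4, 1.3]
grip_width: 0.0148
gripper_force: 49.4
```

```bash
python3 -c "
from plan import *
obs()"
```

```text
t 27.55 tcp [ 0.4868 -0.3047  0.0527] phi 3.6 F [-3.72 -0.37  1.31] Mz [-0.064  0.651 -0.049] w 0.0148 gf 49.35887932777405
```

Request:
arm_command(
  plan="0.001 0 0 0; 0 0 0 0; 0 0 0 0; 0 0 0 0",
)

```text
clock: 28.05
tcp_pos: [0.4881, -0.3046, 0.0527]
orientation: [-3.14, -0.099, 0.0]
contact_force: [-3.8, -0.9, 1.5]
grip_width: 0.015
gripper_force: 49.4
```

```bash
python3 m9.py
```

```text
t 28.05 tcp [ 0.4881 -0.3046  0.0527] phi 3.61 F [-3.77 -0.89  1.55] Mz [-0.094  0.72   0.012] w 0.015 gf 49.36436891555786
0.03 356 y 0.0002 ztop 0.0066
0.04 739 y -0.0002 ztop 0.0073
0.05 749 y -0.0002 ztop 0.0083
0.06 607 y 0.0002 ztop 0.0091
[0.09841943 0.00344328]
tip clamp x 0.03576853409984389 y 8.435527129880276e-05
```

Request:
arm_command(
  plan="0.001 0 -0.0002 0; 0 0 0 0; 0 0 0 0; 0 0 0 0",
)

```text
clock: 28.6
tcp_pos: [0.4893, -0.3044, 0.0529]
orientation: [-3.14, -0.099, -0.0]
contact_force: [-0.8, -0.2, -2.1]
grip_width: 0.0149
gripper_force: 48.9
```

```bash
python3 m9.py
```

```text
t 28.6 tcp [ 0.4893 -0.3044  0.0529] phi 3.63 F [-0.85 -0.2  -2.14] Mz [-0.099  0.417  0.032] w 0.0149 gf 48.94323706626892
0.03 357 y -0.0002 ztop 0.0067
0.04 735 y -0.0001 ztop 0.0074
0.05 755 y -0.0001 ztop 0.0084
0.06 444 y -0.0001 ztop 0.009
[0.1004068 0.0033962]
tip clamp x 0.03703770740469234 y 0.00030640193086271225
```

Request:
arm_command(
  plan="0.001 0 0 0; 0 0 0 0; 0 0 0 0; 0 0 0 0",
)

```text
clock: 29.15
tcp_pos: [0.4899, -0.3043, 0.0529]
orientation: [-3.14, -0.099, 0.001]
contact_force: [-3.2, -0.2, -1.9]
grip_width: 0.0149
gripper_force: 48.9
```

```bash
python3 m9.py
```

```text
t 29.15 tcp [ 0.4899 -0.3043  0.0529] phi 3.62 F [-3.17 -0.18 -1.92] Mz [ 0.074  0.716 -0.013] w 0.0149 gf 48.91080379486084
0.03 357 y 0.0002 ztop 0.0067
0.04 733 y 0.0002 ztop 0.0074
0.05 758 y -0.0 ztop 0.0085
0.06 381 y -0.0001 ztop 0.009
[0.07021085 0.0046352 ]
tip clamp x 0.03769861801645252 y 0.0002430882586992361
```

Request:
arm_command(
  plan="0.001 0 0.0001 0; 0 0 0 0; 0 0 0 0; 0 0 0 0",
)

```text
clock: 29.7
tcp_pos: [0.4911, -0.3044, 0.0529]
orientation: [-3.14, -0.099, -0.0]
contact_force: [-3.0, 0.1, -2.0]
grip_width: 0.0148
gripper_force: 48.9
```

```bash
python3 m9.py
```

```text
t 29.7 tcp [ 0.4911 -0.3044  0.0529] phi 3.61 F [-2.96  0.13 -2.04] Mz [-0.     0.697  0.005] w 0.0148 gf 48.906070590019226
0.03 357 y 0.0002 ztop 0.0066
0.04 733 y -0.0002 ztop 0.0074
0.05 753 y -0.0001 ztop 0.0084
0.06 235 y 0.0002 ztop 0.0091
[0.09979532 0.00341609]
tip clamp x 0.038850073852010295 y 0.00012062942564728096
```

Request:
arm_command(
  plan="0.001 0 0 0; 0 0 0 0; 0 0 0 0; 0 0 0 0",
)

```text
clock: 30.25
tcp_pos: [0.4921, -0.3043, 0.0529]
orientation: [-3.14, -0.099, 0.0]
contact_force: [-3.9, 0.3, -2.7]
grip_width: 0.0148
gripper_force: 48.9
```

```bash
python3 m9.py
```

```text
t 30.25 tcp [ 0.4921 -0.3043  0.0529] phi 3.62 F [-3.91  0.32 -2.74] Mz [-0.044  0.811 -0.024] w 0.0148 gf 48.88577878475189
0.03 364 y -0.0002 ztop 0.0067
0.04 737 y 0.0002 ztop 0.0074
0.05 756 y 0.0 ztop 0.0085
0.06 141 y 0.0002 ztop 0.0089
[0.10121454 0.00339087]
tip clamp x 0.039812579799830064 y 0.00010107210808895918
```

Request:
arm_command(
  plan="0 0 0.0002 0; 0 0 0 0; 0 0 0 0; 0 0 0 0",
)

```text
clock: 30.8
tcp_pos: [0.4921, -0.3044, 0.0528]
orientation: [-3.14, -0.099, 0.0]
contact_force: [-4.9, 0.5, 0.1]
grip_width: 0.0148
gripper_force: 49.2
```

```bash
python3 m9.py
```

```text
t 30.8 tcp [ 0.4921 -0.3044  0.0528] phi 3.61 F [-4.95  0.47  0.07] Mz [ 0.04   1.007 -0.009] w 0.0148 gf 49.15293216705322
0.03 368 y -0.0002 ztop 0.0066
0.04 739 y 0.0002 ztop 0.0074
0.05 757 y -0.0002 ztop 0.0084
0.06 139 y 0.0002 ztop 0.0088
[0.10100919 0.00332186]
tip clamp x 0.03980615552661988 y 7.873928547136666e-05
```

Request:
arm_command(
  plan="0.001 0 0 0; 0 0 0 0; 0 0 0 0; 0 0 0 0",
)

```text
clock: 31.35
tcp_pos: [0.4928, -0.3044, 0.0528]
orientation: [-3.14, -0.099, 0.001]
contact_force: [-4.9, 0.2, 1.1]
grip_width: 0.0145
gripper_force: 49.3
```

```bash
python3 m9.py
```

```text
t 31.35 tcp [ 0.4928 -0.3044  0.0528] phi 3.6 F [-4.91  0.18  1.07] Mz [0.015 1.154 0.042] w 0.0145 gf 49.344305992126465
0.03 360 y -0.0002 ztop 0.0066
0.04 739 y 0.0002 ztop 0.0074
0.05 760 y -0.0002 ztop 0.0084
0.06 48 y 0.0002 ztop 0.0087
[0.10041991 0.00336402]
tip clamp x 0.04058217431397648 y -3.2765358517564475e-05
```

Request:
arm_command(
  plan="0.0007 0 0 0; 0 0 0 0; 0 0 0 0; 0 0 0 0; 0 0 0 0; 0 0 0 0; 0 0 0 0; 0 0 0 0",
)

```text
clock: 32.4
tcp_pos: [0.4933, -0.3044, 0.0528]
orientation: [-3.14, -0.099, 0.001]
contact_force: [-6.3, -0.4, 0.9]
grip_width: 0.0149
gripper_force: 49.4
```

```bash
python3 m9.py; python3 m8.py c9
```

```text
t 32.4 tcp [ 0.4933 -0.3044  0.0528] phi 3.6 F [-6.35 -0.39  0.89] Mz [-0.023  1.303  0.035] w 0.0149 gf 49.39325451850891
0.03 356 y 0.0002 ztop 0.0066
0.04 745 y -0.0002 ztop 0.0074
0.05 744 y 0.0 ztop 0.0084
[0.09854288 0.00341677]
tip clamp x 0.041045941576190736 y -5.1968703546597785e-05
t 32.45 tcp [ 0.4933 -0.3044  0.0528] phi 3.6 F [-5.76 -0.12  1.55] Mz [-0.     1.236  0.039] w 0.0151 gf 49.39266622066498
clamp x,y of TCP -0.0815 -0.0001 tip 0.041
```

View pics/c9.png

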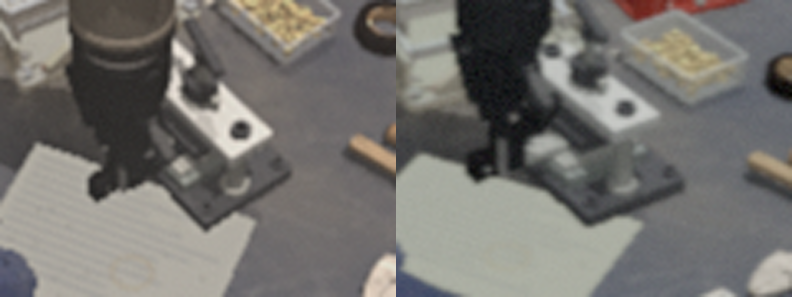

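The gauge sits between anvil and pad with the handle held at crop (110,175). The key stands at (200,60) and the push is a steady 6 N or so. Handing in.

```bash
python3 -c "
from bench import ticket
print(ticket.hand_in())"
```

```text
the job is handed in; nothing more can be done
None
```

The job is handed in: the screw is backed off until the torque showed its stop, the key is left standing in it, and the gauge lies flat on the anvil, still held by its handle, snug under the pad at about 6 N of push; by position the blade is about 8.6–8.7 mm thick at the pad's front edge, possibly a little over the true opening if the pad has lifted.

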